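# Lay out an order for its packing photo

### The arm

A 7-joint arm with a two-finger parallel gripper is mounted at the origin on a cart in front of the work surface, level with it; the furniture and walls round the work are solid. World frame = base frame: x ahead of the robot, y to its left, z up, the work surface at z = 0. Lengths are in m, angles in rad, forces in N, time in s.
With the tool pointing down it reaches from about 0.4 to 0.85 m from the base axis. Payload 10.4 kg.
Tool frame: the origin (TCP) lies on the mounting face of the last link; the fingertips stand 173 mm ahead of it and the grasp point (between the pads) lies 155 mm ahead of it; z points along the fingers, y is the line along which they close (so a half turn about z gives the same grasp; the last joint's range is limited). The gripper opens to 85 mm and grips with 20 to 120 N. Pads are 22 mm wide; open, the fingers measure 114 mm over their backs; the gripper's body (76 mm by 85 mm) begins 54 mm behind the grasp point. The pads swing forward as they close: fully open they stand 13 mm farther back than shut.
Start: joints at [1.29, 0.332, -0.065, 1.46, 0.022, 1.35, -0.088], TCP at [0.159, -0.604, 0.405] pointing down, gripper open.
Joint ranges: [-2.6, 2.6], [-0.5, 2.12], [-1.47, 1.34], [0.16, 2.42], [-1.27, 4.41], [0.06, 2.06], [-2.6, 2.6]. Speed limits (rad/s): [2.22, 2.22, 2.79, 2.79, 3.14, 3.14, 3.14].

### API

Orientations are given as a unit quaternion [x, y, z, w].
In Python, from workcell import get_obs, read_camera, hand_in gives the robot as it stands. The module is installed in compiled form; this text tells all that it offers.
- The arm moves only by the shell command python3 -m handwheel 'ROWS'. ROWS is JSON, a list of rows, each an object with "gripper": the closure, from -1 (fully open) to 1 (shut); "dp": the shift along the tool's x, y, z in m, a list of three; "yaw": the turn about the tool's z in rad. In form: [{"gripper": gripper, "dp": [tx, ty, tz], "yaw": yaw}, ...]. A call has 1 to 8 rows; each row shifts and turns the commanded pose from where the row before left it, along the tool's axes as they then stand; what a row does not reach is not made up. A row lasts 1/8 s, in which the tool goes at most 62.5 mm and 10.7 degrees, less where a joint would pass 70% of its speed; a pose out of reach is approached as far as the arm can. A call with a gripper value outside its range is refused whole. The fingers move at their own pace and stop on an object; the grip force is fixed at half the most. Time passes only in rows, so rows that do not move let the fingers close. It gives the time, the measured TCP pose, the force, the opening and the grip force at its end, in the units of the state.
- get_obs(): the state, without advancing time (a new reading comes with each control period).
- read_camera(name): name is "side" or "top" or "wrist"; returns a dict with "frame" (384x512x3 uint8, red, green, blue), "K" (3x3 intrinsics, pixels), "R" (3x3) and "t" (3): a world point X has camera coordinates R X + t. Camera axes: x right, y down, z forward; pixel columns grow to the right and rows downward; lengths in m; the calibration is good to about 2 mm. A picture is of the moment at which its call begins. There is no depth.
- hand_in(): hands the job in; it is judged then, once.
The state is a dict: "t": time; "joint_positions": joint angles; "qvel": joint speeds; "joint_efforts": joint torques, N m; "position": TCP position; "tool_rot": TCP orientation; "contact_force": force on the tool from outside, world axes, zero at the start; "torque": the same for the moment, N m; "finger_gap": opening from 0.0 (shut) to 1.0 (fully open); "gripper_force": force on a finger pad.
Only numpy, scipy, OpenCV 4.12 (cv2) and the standard library are available. Lean on these libraries where they do the work, as an engineer would, in place of code of your own. Each camera call takes 0.05 s, during which the arm holds its last target. There are 200 camera calls.

### The job

Lay out this order for its packing photo: stand the larger of the two plain loose cartons on the table midway between the long flat carton and the handheld tester, on the line through their middles and with its long sides across that line, and put the smaller carton centred on top of it, long sides parallel. Stand the roll of labels on end in the middle of the flat carton's top, and lay the small square fan flat on the table to the left of the large carton as the robot sees it, level with the middle of that end face and with 5 cm clear between the two. Leave the flat carton, the tester, the box cutter and the USB stick where they lie.

Things in the scene. Friction and masses are not known exactly. Their poses are not given: they have to be found in the camera images.
- flat_carton: Long flat cardboard carton on the right-hand part of the table, 71 (own x) x 125 (own y) x 36 mm high, the longest and flattest of the three cartons; its firm top is 35 mm above its underside. It is one end of the row; long side within about 10 degrees of left-right. It stays where it lies. Origin: centre of its underside. z up.
- tester: Handheld tester lying on its back, dark with a grey/orange keypad and a small screen, 142 (own x) x 65 (own y) x 30 mm high, the other end of the row, 240 mm from the flat carton centre to centre, either nearer the robot or farther than it; its length lies roughly left-right. It stays where it lies. Origin: centre of its underside.
- large_carton: Larger of the two plain loose cartons: 61 (own x) x 90 (own y) x 51 mm high; firm top 50 mm above its underside; 0.08 to 0.17 kg. To be gripped across its 61 mm width. Origin: centre of its underside. z up. It starts in the left-hand part of the table; the four things to be moved swap places from start to start.
- small_carton: Smaller of the two plain loose cartons: 54 (own x) x 78 (own y) x 41 mm high; 0.08 to 0.17 kg. To be gripped across its 54 mm width. Origin: centre of its underside. z up.
- label_roll: Roll of labels standing on end, a round drum 65 mm in diameter and 50 mm high with a small core hole in its top. Origin: centre of its underside. z up, along the core.
- fan: Small black square case fan lying flat, 40 x 40 x 15 mm high. To be gripped across its frame. Origin: centre of its underside. x and y square to its sides, z up.
- usb: Small USB stick lying on the table between the work and the things, 56 x 18 x 8 mm: a bystander, not to be moved. It always lies left of the row (left is world +y, ahead is world +x). Origin: centre of its underside.
- cutter: Box cutter lying on the table, 27 (own x) x 123 (own y) x 17 mm high: a bystander, not to be moved. Origin: centre of its underside.
Things that resemble listed ones, but are neither listed nor needed, are in the scene too. What is shaped like the fan but purple is not meant.

How it is judged:
At the end, for the whole second after the job is handed in: Large carton midway (13 mm) on the line between flat carton and tester (each centre within 25 mm of its short axis); small one on it (14 mm, 0.2 rad); roll on the flat carton (15 mm); fan flat on the table off its left end, gap 35 to 65 mm, within 18 mm of its middle; all upright, at rest (((x of flat_carton in the frame of large_carton above 0.107 m and x of tester in the frame of large_carton below -0.107 m) or (x of tester in the frame of large_carton above 0.107 m and x of flat_carton in the frame of large_carton below -0.107 m)) and y of flat_carton in the frame of large_carton between -0.025 and 0.025 m and y of tester in the frame of large_carton between -0.025 and 0.025 m and height (world z) of each of large_carton, fan below 0.006 m and horizontal distance between small_carton and large_carton below 0.014 m and z of small_carton in the frame of large_carton between 0.044 and 0.057 m and angle between the y axis of small_carton and the y axis of large_carton, either way round below 0.2 rad and horizontal distance between label_roll and flat_carton below 0.015 m and z of label_roll in the frame of flat_carton between 0.029 and 0.042 m and ((y of usb in the frame of large_carton above 0.02 m and y of fan in the frame of large_carton between 0.1 and 0.13 m) or (y of usb in the frame of large_carton below -0.02 m and y of fan in the frame of large_carton between -0.13 and -0.1 m)) and x of fan in the frame of large_carton between -0.018 and 0.018 m and angle between each of large_carton, small_carton, label_roll, fan's own z axis and vertical below 0.1 rad and linear speed of each of large_carton, small_carton, label_roll, fan below 0.02 m/s and angular speed of each of large_carton, small_carton, label_roll, fan below 0.2 rad/s); the robot touches nothing.
It fails at once if the flat carton is moved by more than 15 mm (distance of flat_carton from where it was at the start of the episode above 0.015 m).
It fails at once if the tester is moved by more than 15 mm (distance of tester from where it was at the start of the episode above 0.015 m).
It fails at once if the USB stick is moved by more than 15 mm (distance of usb from where it was at the start of the episode above 0.015 m).
It fails at once if the box cutter is moved by more than 15 mm (distance of cutter from where it was at the start of the episode above 0.015 m).
It also fails if it takes over 112 s, if anything falls off the work surface, if the arm or the gripper's body presses on something with over 40 N, if the wrist force passes 120 N, or if a joint passes its speed limit or range.

## Working session

There is one attempt and no reset: what is moved stays moved. The work goes in short steps, Python scripts to look and compute and a shell command to move; the robot and the scene stay as the last step left them, time stands still between calls to the robot, and variables do not carry over. Pictures are saved under pics/ and viewed, at most 14 in all, crops included, and the job is handed in when it is done.

```bash
mkdir -p pics; python3 - <<'E'
from workcell import *
import cv2
o=get_obs()
print({k:o[k] for k in('t','position','tool_rot','finger_gap')})
for n in('top','side'):
    c=read_camera(n); cv2.imwrite(f'pics/{n}0.png',cv2.resize(c['frame'][:,:,::-1],(800,600),interpolation=cv2.INTER_CUBIC))
    print(n,c['K'].tolist(),c['R'].round(3).tolist(),c['t'].tolist())
E
```

```text
{'t': 0.0, 'position': array([ 0.15932366, -0.60421192,  0.40393182]), 'tool_rot': array([ 9.91703642e-01,  1.28543449e-01, -1.14976089e-04, -6.75166890e-04]), 'finger_gap': 1.002041295436818}
top [[353.3381908316766, 0.0, 263.99785982059683], [0.0, 353.3381908316766, 191.23840954889744], [0.0, 0.0, 1.0]] [[-0.029, -0.999, 0.027], [-0.986, 0.024, -0.165], [0.165, -0.031, -0.986]] [0.3412584442785493, 0.5151149169031264, 0.8739076538258189]
side [[436.94277041764724, 0.0, 253.92026748425388], [0.0, 436.94277041764724, 193.0147730754621], [0.0, 0.0, 1.0]] [[-0.821, -0.571, 0.018], [-0.28, 0.375, -0.884], [0.498, -0.73, -0.467]] [0.6127650208050889, 0.06661189874220827, 1.2276490640844635]
```

View pics/top0.png

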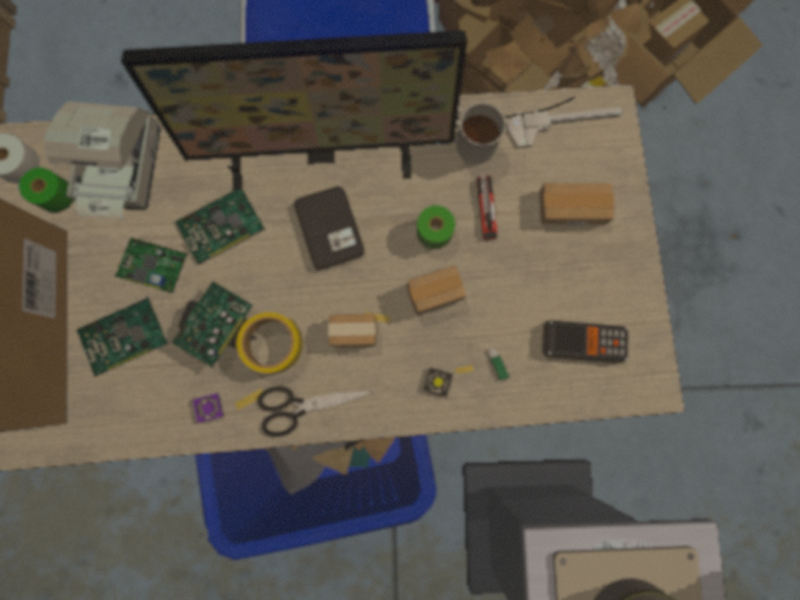

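View pics/side0.png

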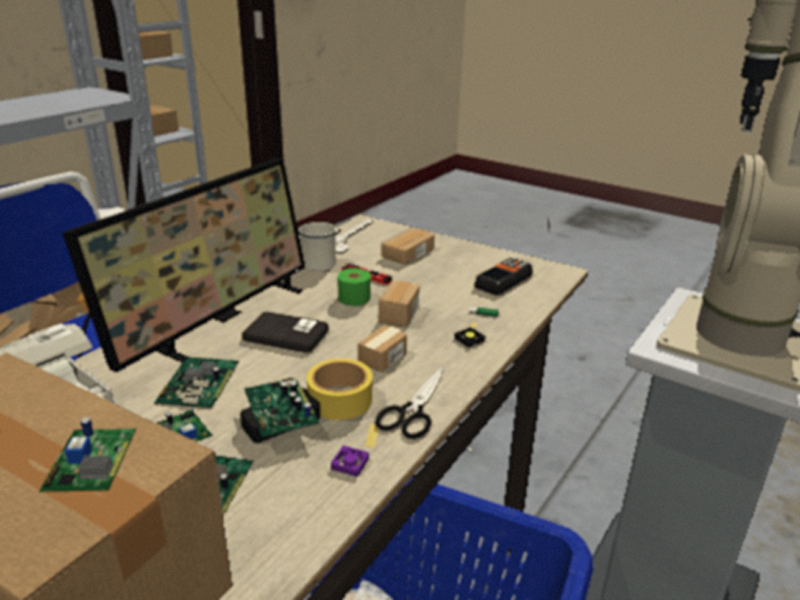

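The top view shows (800x600 px): flat carton (577,202), tester (585,341), roll (436,226), cutter (487,207), loose cartons (436,289) and (352,330), fan (437,381), usb (497,363). I'll zoom in for exact corners.

```bash
cat > h.py <<'E'
import numpy as np,cv2
from workcell import *
def world(c,px,z):
    px=np.atleast_2d(px).astype(float); d=np.c_[px,np.ones(len(px))]@np.linalg.inv(c['K']).T@c['R']
    o=-c['R'].T@c['t']; s=(z-o[2])/d[:,2]
    return o+s[:,None]*d
def proj(c,X):
    p=(np.atleast_2d(X)@c['R'].T+c['t'])@c['K'].T
    return p[:,:2]/p[:,2:]
def crop(c,x0,y0,w,h,name,s):
    im=c['frame'][y0:y0+h,x0:x0+w,::-1]
    cv2.imwrite(name,cv2.resize(im,None,fx=s,fy=s,interpolation=cv2.INTER_CUBIC))
E
python3 - <<'E'
from h import *
c=read_camera('top'); crop(c,200,105,200,150,'pics/z1.png',4)
s=read_camera('side'); crop(s,205,135,150,110,'pics/z2.png',5.3)
E
```

```text
(no output)
```

View pics/z1.png

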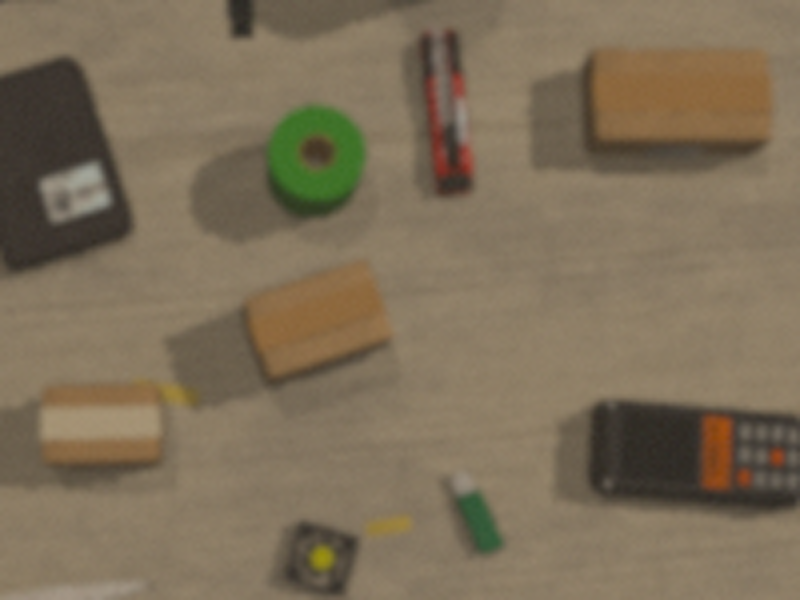

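View pics/z2.png

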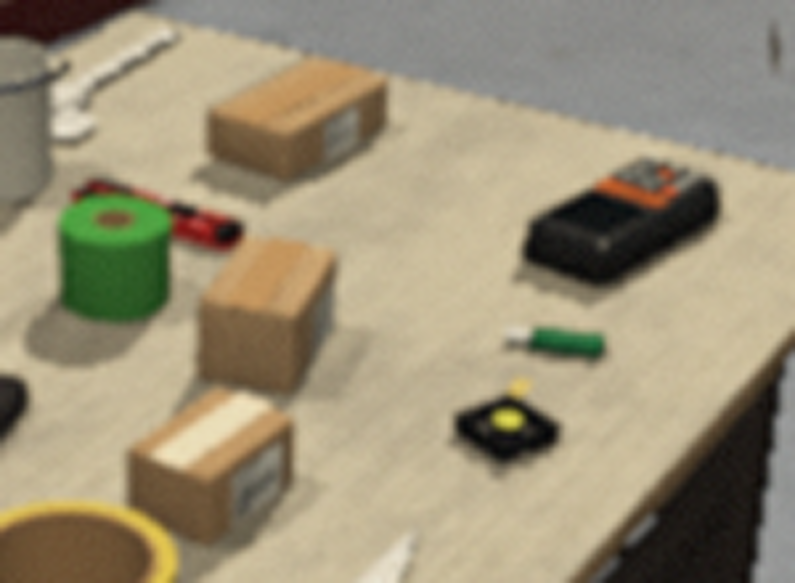

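Crop z1 shows the large carton as the rotated one at (320,320), the small one with a beige tape at (100,425), the roll at (317,155), the fan at (321,558), the flat carton at (682,98) and the tester at (700,455). In z2 the rotated carton is clearly the taller of the two. Next I'll fit box models to silhouettes in both cameras.

```bash
cat > fit.py <<'E'
from h import *
from scipy.optimize import minimize
DIM=dict(flat_carton=(71,125,36),tester=(142,65,30),large_carton=(61,90,51),small_carton=(54,78,41),label_roll=(65,65,50),fan=(40,40,15),usb=(56,18,8),cutter=(27,123,17))
def pts(n,p,z0=0):
    w,d,h=np.array(DIM[n])/1000
    if n=='label_roll': a=np.linspace(0,2*np.pi,33)[:-1]; xy=np.c_[np.cos(a),np.sin(a)]*w/2
    else: xy=np.array([[1,1],[-1,1],[-1,-1],[1,-1]])*[w/2,d/2]
    c,s=np.cos(p[2]),np.sin(p[2]); xy=xy@np.array([[c,s],[-s,c]])+p[:2]
    return np.r_[np.c_[xy,np.full(len(xy),z0)],np.c_[xy,np.full(len(xy),z0+h)]]
S=4
def hull(c,n,p,z0=0): return cv2.convexHull((proj(c,pts(n,p,z0))*S+S/2).astype(np.float32))
def ras(c,n,p,box,z0=0):
    x0,y0,x1,y1=box; m=np.zeros(((y1-y0)*S,(x1-x0)*S),np.uint8)
    cv2.fillPoly(m,[np.round((hull(c,n,p,z0)-[x0*S,y0*S])*16).astype(np.int32)],1,shift=4); return m
def segment(c,n,p,z0=0):
    q=hull(c,n,p,z0)[:,0]/S; x0,y0=np.maximum(q.min(0)-11,0).astype(int); x1,y1=np.minimum(q.max(0)+11,[511,383]).astype(int)
    im=cv2.resize(c['frame'][y0:y1,x0:x1],None,fx=S,fy=S,interpolation=cv2.INTER_CUBIC)
    lab=cv2.cvtColor(im,cv2.COLOR_RGB2LAB).astype(float)
    r=ras(c,n,p,(x0,y0,x1,y1),z0); k=np.ones((3,3))
    bg=cv2.dilate(r,k,iterations=28)==0; 
    L0=np.median(lab[bg],0) if bg.any() else np.median(lab,(0,1))
    d=np.hypot(lab[...,1]-L0[1],lab[...,2]-L0[2])
    if n in('tester','fan'): m=lab[...,0]<0.55*L0[0]
    else: m=d>9 if 'carton' in n else d>14
    m=m.astype(np.uint8)&cv2.dilate(r,k,iterations=20)
    m=cv2.morphologyEx(m,cv2.MORPH_OPEN,np.ones((7,7)))
    nc,l,st,_=cv2.connectedComponentsWithStats(m)
    if nc<2: return None
    cs,_=cv2.findContours((l==1+st[1:,4].argmax()).astype(np.uint8),0,1)
    o=np.zeros_like(m); cv2.fillPoly(o,[cv2.convexHull(cs[0])],1); return o,(x0,y0,x1,y1)
def fit(cams,n,p,z0=0,it=3):
    for _ in range(it):
        seg=[(c,)+s for c in cams if (s:=segment(c,n,p,z0))]
        f=lambda v:sum((ras(c,n,(v[0]/1e3,v[1]/1e3,v[2]/100),b,z0)!=m).sum()/m.sum() for c,m,b in seg)
        v0=np.array([p[0]*1e3,p[1]*1e3,p[2]*100])
        r=minimize(f,v0,method='Nelder-Mead',options=dict(initial_simplex=np.vstack([v0,v0+[8,0,0],v0+[0,8,0],v0+[0,0,12]])))
        p=(r.x[0]/1e3,r.x[1]/1e3,r.x[2]/100)
    return np.array(p),r.fun/len(seg)
def overlay(c,items,name,x0,y0,w,h,s):
    im=cv2.resize(c['frame'][y0:y0+h,x0:x0+w,::-1],None,fx=s,fy=s,interpolation=cv2.INTER_CUBIC)
    for n,p,z0 in items:
        q=(proj(c,pts(n,p,z0))+.5-[x0,y0])*s; k=len(q)//2
        for a in(q[:k],q[k:]): cv2.polylines(im,[a.astype(np.int32)],True,(255,0,255) if a is q[:k] else (255,255,0),1)
    cv2.imwrite(name,im)
E
python3 - <<'E'
from fit import *
t=read_camera('top'); s=read_camera('side')
init=dict(flat_carton=((682,98),.036,0.),tester=((700,455),.02,-.03),large_carton=((320,315),.05,.3),small_carton=((100,425),.04,0.),label_roll=((317,152),.05,0.),fan=((321,558),.012,-.2),usb=((474,513),.006,.5),cutter=((447,110),.015,.1))
items=[]
for n,(px,z,a) in init.items():
    w=world(t,np.array(px)/4+[200,105],z)[0]
    if n=='usb': a+=np.pi/2-.0; a=-1.2+np.pi/2+1.5 if 0 else 0.45
    p0=(w[0],w[1],a)
    if n in('usb','cutter'): items.append((n,p0,0)); print(n,np.round(p0,3)); continue
    p,e=fit([t,s],n,p0); pt,et=fit([t],n,p0); ps,es=fit([s],n,p)
    print(n,'init',np.round(p0,3),'both',p.round(4),round(e,3),'top',pt.round(4),round(et,3),'side',ps.round(4),round(es,3)); items.append((n,p,0))
overlay(t,items,'pics/o1.png',200,105,200,150,4); overlay(s,items,'pics/o2.png',205,135,150,110,5.3)
d=dict((n,p) for n,p,_ in items); print(np.hypot(*(d['tester']-d['flat_carton'])[:2]))
E
```

```text
flat_carton init [0.686 0.036 0.   ] both [0.6994 0.0238 0.3123] 0.849 top [0.6965 0.0273 0.1887] 0.553 side [ 0.7555 -0.0703  0.5673] 1.179
tester init [ 0.447  0.038 -0.03 ] both [0.4471 0.0434 1.5339] 0.411 top [0.4468 0.0417 1.5044] 0.484 side [0.4456 0.0433 1.5796] 0.322
large_carton init [0.541 0.286 0.3  ] both [0.5499 0.2834 0.5681] 0.76 top [0.5413 0.2853 0.3903] 0.467 side [0.5993 0.2555 1.2847] 0.31
small_carton init [0.475 0.428 0.   ] both [ 1.0443 -0.1083 -3.1852] 1.0 top [0.486  0.4122 0.2145] 2.843 side [ 0.933  -0.0367 -3.156 ] 0.406
label_roll init [0.649 0.284 0.   ] both [0.653  0.2849 0.0256] 0.104 top [0.6534 0.2848 0.0594] 0.16 side [0.6529 0.2851 0.0383] 0.048
fan init [ 0.387  0.288 -0.2  ] both [ 0.3893  0.2953 -0.3536] 12.056 top [ 0.3842  0.3087 -0.2944] 22.035 side [ 0.386   0.2956 -0.3118] 0.144
usb [0.414 0.186 0.45 ]
cutter [0.688 0.191 0.1  ]
0.2530095007239781
```

View pics/o1.png

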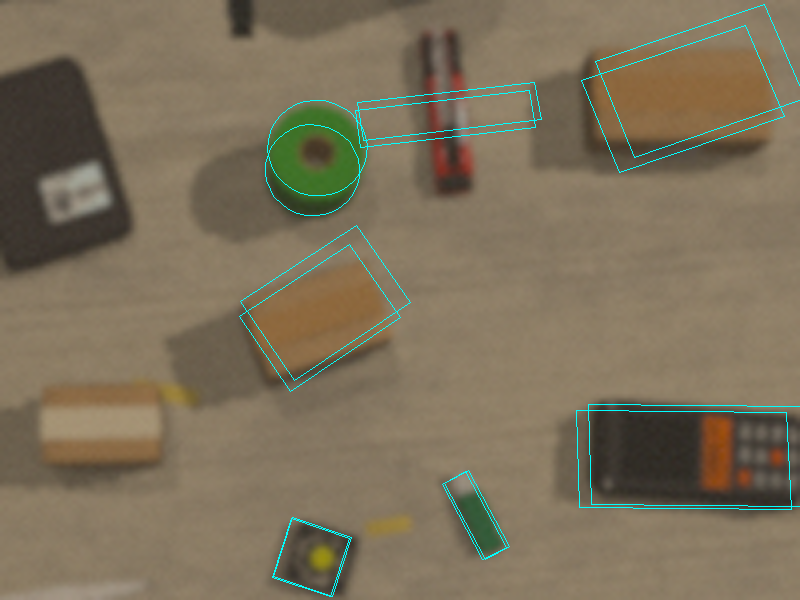

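View pics/o2.png

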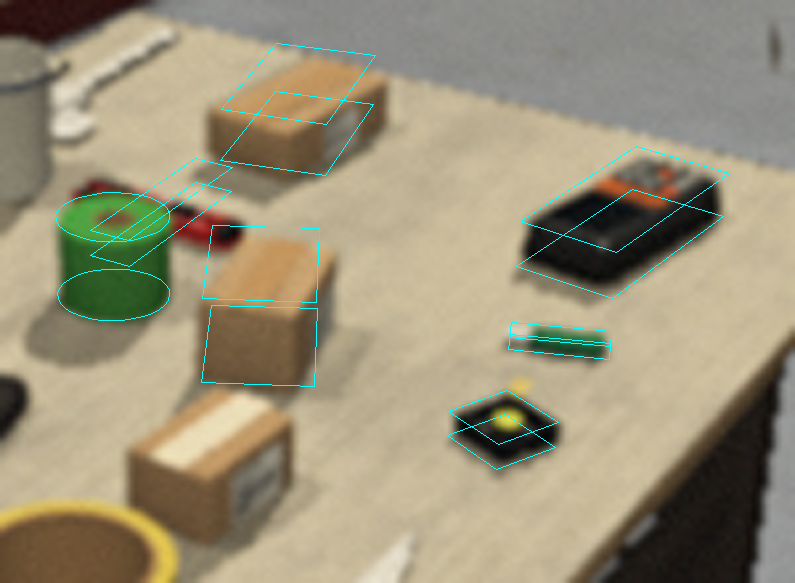

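The overlays (o1/o2) show the roll and USB fits are good. The carton, fan and tester fits drifted because colour thresholds segment them badly, so I'll use edge contrast along the silhouette instead, from the same initial reads.

```bash
cat > efit.py <<'E'
from fit import *
from scipy.optimize import differential_evolution
from scipy.ndimage import map_coordinates
def prep(c):
    lab=cv2.GaussianBlur(cv2.cvtColor(c['frame'].astype(np.float32)/255,cv2.COLOR_RGB2LAB),(0,0),.6)
    return dict(c,lab=lab)
def contrast(c,n,p,z0,wl):
    q=cv2.convexHull(proj(c,pts(n,p,z0)).astype(np.float32))[:,0]
    ctr=q.mean(0); tot=[]; 
    for a,b in zip(q,np.roll(q,-1,0)):
        L=np.hypot(*(b-a)); 
        if L<1e-3: continue
        m=a+(b-a)*np.linspace(.06,.94,max(2,int(L*2)))[:,None]; nn=np.array([(b-a)[1],-(b-a)[0]])/L
        if nn@(m.mean(0)-ctr)<0: nn=-nn
        g=[np.stack([map_coordinates(c['lab'][...,k],[u[:,1],u[:,0]],order=1,mode='nearest') for k in range(3)],1) for u in(m-nn*1.2,m+nn*1.2)]
        d=np.sqrt((((g[0]-g[1])*[wl,1,1])**2).sum(1)); tot.append((L,np.minimum(d,15).mean()))
    L,d=np.array(tot).T; return (L*d).sum()/L.sum()
def efit(cams,n,p,z0=0,rng=(.02,.02,.25),wl=.3):
    f=lambda v:-sum(contrast(c,n,v,z0,wl) for c in cams)
    r=differential_evolution(f,[(p[i]-rng[i],p[i]+rng[i]) for i in range(3)],seed=0,tol=1e-4,popsize=12,maxiter=60)
    return r.x,-r.fun/len(cams)
E
cat > run.py <<'E'
from efit import *
t=prep(read_camera('top')); s=prep(read_camera('side'))
init=dict(flat_carton=(.686,.036,0.),tester=(.447,.040,1.53),large_carton=(.541,.286,.3),small_carton=(.475,.428,0.),label_roll=(.653,.285,0.),fan=(.387,.288,-.2),usb=(.414,.186,.45),cutter=(.688,.191,.05))
items=[]
for n,p0 in init.items():
    wl=1 if n in('tester','fan') else .3
    r=(.02,.02,.25)
    p,e=efit([t,s],n,p0,0,r,wl); pt,_=efit([t],n,p0,0,r,wl); ps,_=efit([s],n,p0,0,r,wl)
    print(n,p.round(4),round(e,1),'top',pt.round(3),'side',ps.round(3)); items.append((n,p,0))
overlay(t,items,'pics/o3.png',200,105,200,150,4); overlay(s,items,'pics/o4.png',205,135,150,110,5.3)
d=dict((n,p) for n,p,_ in items); print(np.hypot(*(d['tester']-d['flat_carton'])[:2]))
E
time python3 run.py
```

```text
flat_carton [0.6841 0.0379 0.0048] 7.2 top [ 0.685  0.039 -0.018] side [ 0.683  0.036 -0.027]
tester [0.4462 0.0442 1.4998] 13.3 top [0.447 0.04  1.476] side [0.444 0.053 1.538]
large_carton [0.5471 0.2936 0.2375] 6.4 top [0.55  0.286 0.301] side [0.539 0.293 0.423]
small_carton [0.474  0.4303 0.0884] 6.7 top [ 0.481  0.428 -0.019] side [0.473 0.435 0.137]
label_roll [0.6529 0.284  0.201 ] 14.3 top [0.653 0.284 0.201] side [ 0.649  0.288 -0.081]
fan [ 0.3873  0.2899 -0.336 ] 13.6 top [ 0.387  0.29  -0.327] side [ 0.386  0.301 -0.379]
usb [0.4157 0.1861 0.4078] 11.4 top [0.416 0.186 0.386] side [0.414 0.189 0.407]
cutter [ 0.697  0.198 -0.2  ] 6.1 top [0.676 0.21  0.24 ] side [ 0.694  0.187 -0.2  ]
0.23798244536601845
real	1m2.972s
user	1m5.397s
sys	0m0.185s
```

View pics/o3.png

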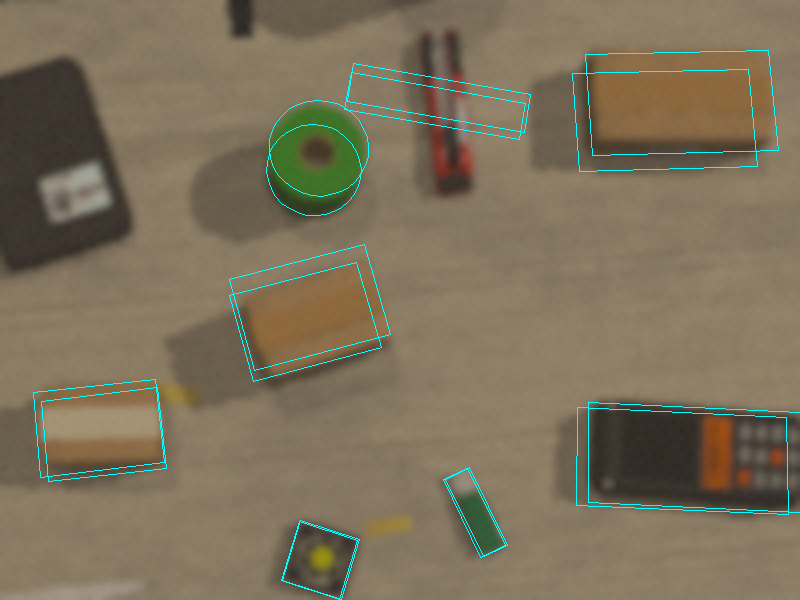

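View pics/o4.png

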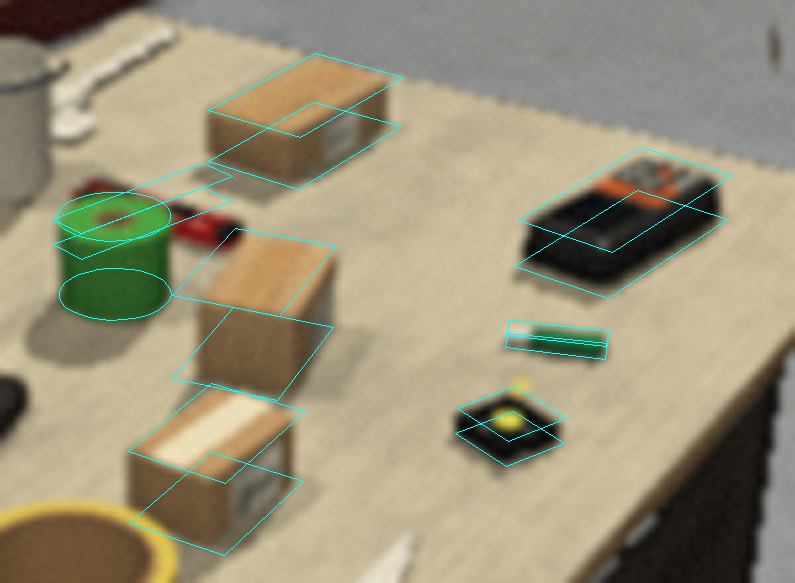

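The o3/o4 overlays show the boxes rendered slightly smaller than the nominal outlines (rounded edges), which biases the fit. I'll free the size scale and score cartons on mostly chroma.

```bash
cat > run2.py <<'E'
from efit import *
import fit
t=prep(read_camera('top')); s=prep(read_camera('side'))
init=dict(flat_carton=(.685,.037,-.0),large_carton=(.541,.286,.3),small_carton=(.475,.428,0.),cutter=(.688,.191,.05+np.pi))
items=[]
D0=dict(fit.DIM)
for n,p0 in init.items():
    for wl in (0,.15):
        def f(v):
            fit.DIM[n]=tuple(np.array(D0[n])*[v[3],v[4],v[5]]); return -sum(contrast(c,n,v,0,wl) for c in(t,s))
        r=differential_evolution(f,[(p0[0]-.015,p0[0]+.015),(p0[1]-.015,p0[1]+.015),(p0[2]-.15,p0[2]+.15),(.85,1.03),(.88,1.03),(.9,1.03)],seed=1,popsize=10,maxiter=50,tol=1e-4)
        f(r.x); print(n,wl,r.x.round(4),round(-r.fun/2,1))
        if wl==.15: items.append((n,r.x,0))
items+= [('tester',(.4462,.0425,1.51),0),('fan',(.3873,.291,-.336),0)]
overlay(t,items,'pics/o5.png',200,105,200,150,4); overlay(s,items,'pics/o6.png',205,135,150,110,5.3)
a=cv2.imread('pics/o5.png');b=cv2.imread('pics/o6.png')
cv2.imwrite('pics/o56.png',cv2.resize(np.vstack([a[:600],b[:580,:].copy() if b.shape[1]==800 else cv2.resize(b,(800,587))]),(600,594)))
E
python3 run2.py
```

```text
flat_carton 0 [ 0.6944  0.0313 -0.0177  0.85    0.8994  0.9   ] 7.9
flat_carton 0.15 [ 0.6945  0.0315 -0.0251  0.85    0.9015  0.9   ] 8.1
large_carton 0 [0.5431 0.2875 0.304  0.85   0.9036 0.9347] 8.6
large_carton 0.15 [0.543  0.2877 0.3007 0.85   0.9072 0.9341] 8.9
small_carton 0 [ 0.4786  0.4287 -0.0063  0.8502  0.936   0.9561] 8.2
small_carton 0.15 [ 0.4785  0.4288 -0.0175  0.8509  0.942   0.9602] 8.5
cutter 0 [0.699  0.206  3.0437 1.0294 0.8801 1.0295] 5.9
cutter 0.15 [0.6992 0.206  3.0418 1.0289 0.8807 1.0289] 6.0
```

View pics/o56.png

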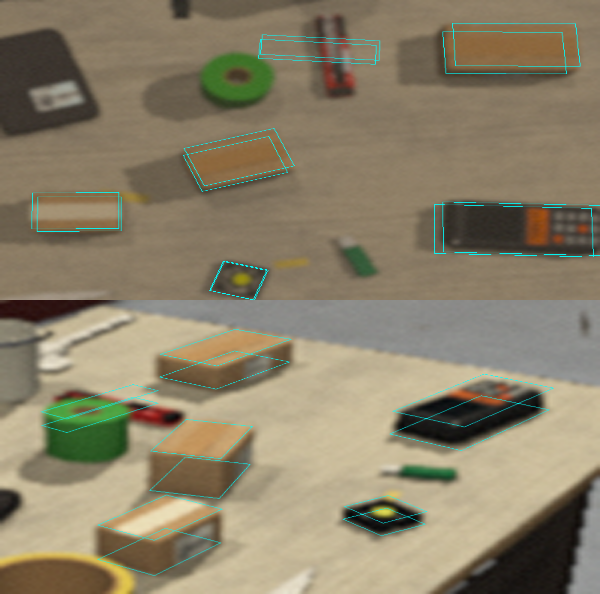

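The o56 overlay matches the cartons well in the side view: large (.543,.288, yaw .30), small (.478,.429, yaw -.01). The top fit of the flat carton shifts in x because its shaded near face was missed. Tester at (.4465,.042) plus the given 240 mm spacing puts the flat carton at about (.687,.034), so the midpoint is about (.567,.038). Starting the move.

```bash
cat > plan.py <<'E'
import sys,numpy as np
from workcell import get_obs
from scipy.spatial.transform import Rotation as R
o=get_obs(); M=R.from_quat(o['tool_rot']).as_matrix(); psi=np.arctan2(M[1,0],M[0,0])
a=[float(v) for v in sys.argv[1:]]
d=np.array(a[:3])-o['position']; print('t',round(o['t'],2),'pos',o['position'].round(4),'psi',round(psi,3),'gap',round(o['finger_gap'],3),'q',np.round(o['joint_positions'],2))
print('dp now',(M.T@d).round(4))
if len(a)>3:
    y=psi-a[3]; print('yaw',round(y,3),'dp after yaw',(R.from_euler('z',y).as_matrix().T@M.T@d).round(4))
E
python3 -m handwheel '[{"gripper":-1,"dp":[0.055,-0.024,0],"yaw":0},{"gripper":-1,"dp":[0.055,-0.024,0],"yaw":0},{"gripper":-1,"dp":[0.055,-0.024,0],"yaw":0},{"gripper":-1,"dp":[0.055,-0.024,0],"yaw":0},{"gripper":-1,"dp":[0.055,-0.024,0],"yaw":0},{"gripper":-1,"dp":[0.055,-0.024,0],"yaw":0},{"gripper":-1,"dp":[0.055,-0.024,0],"yaw":0},{"gripper":-1,"dp":[0.055,-0.024,0],"yaw":0}]'
python3 plan.py .543 .2875 .40 1.874
python3 - <<'E'
from h import *
t=read_camera('top')
for px,z in (((682,50),.034),((682,150),.003)): print(world(t,np.array(px)/4+[200,105],z))
E
```

```text
t: 1.5
position: [0.5371, -0.3053, 0.405]
tool_rot: [0.992, 0.128, 0.0, 0.0]
contact_force: [0.6, -0.6, 0.6]
finger_gap: 1.001
gripper_force: 0.0
t 1.5 pos [ 0.5371 -0.3053  0.405 ] psi 0.257 gap 1.001 q [ 0.71  0.34 -0.34  1.47  0.11  1.36 -0.95]
dp now [ 0.1566 -0.5717  0.0047]
yaw -1.617 dp after yaw [0.564  0.1826 0.0047]
[[0.72031699 0.03256819 0.034     ]]
[[0.65954263 0.02724703 0.003     ]]
```

```bash

python3 -m handwheel '[{"gripper":-1,"dp":[0.016,-0.057,0],"yaw":0},{"gripper":-1,"dp":[0.016,-0.057,0],"yaw":0},{"gripper":-1,"dp":[0.016,-0.057,0],"yaw":0},{"gripper":-1,"dp":[0.016,-0.057,0],"yaw":0},{"gripper":-1,"dp":[0.016,-0.057,0],"yaw":0},{"gripper":-1,"dp":[0.016,-0.057,0],"yaw":0},{"gripper":-1,"dp":[0.016,-0.057,0],"yaw":0},{"gripper":-1,"dp":[0.016,-0.057,0],"yaw":0}]' >/dev/null
python3 -m handwheel '[{"gripper":-1,"dp":[0,0,0],"yaw":-0.18},{"gripper":-1,"dp":[0,0,0],"yaw":-0.18},{"gripper":-1,"dp":[0,0,0],"yaw":-0.18},{"gripper":-1,"dp":[0,0,0],"yaw":-0.18},{"gripper":-1,"dp":[0,0,0],"yaw":-0.18},{"gripper":-1,"dp":[0,0,0],"yaw":-0.18},{"gripper":-1,"dp":[0,0,0],"yaw":-0.18},{"gripper":-1,"dp":[0,0,0],"yaw":-0.18}]' >/dev/null
python3 plan.py .543 .2875 .35 1.874
```

```text
t 3.55 pos [0.5434 0.1669 0.4047] psi 1.704 gap 1.0 q [ 0.31  0.31 -0.83  1.58  0.24  1.35 -0.42]
dp now [0.1196 0.0156 0.0547]
yaw -0.17 dp after yaw [0.1152 0.0356 0.0547]
```

```bash

python3 -m handwheel '[{"gripper":-1,"dp":[0,0,0],"yaw":-0.17},{"gripper":-1,"dp":[0.058,0.018,0.027],"yaw":0},{"gripper":-1,"dp":[0.057,0.018,0.027],"yaw":0},{"gripper":-1,"dp":[0,0,0],"yaw":0}]' 
python3 plan.py .543 .2875 .185 1.874
python3 - <<'E'
from efit import *
c=read_camera('wrist'); overlay(c,[('large_carton',(.543,.2875,.303),0),('small_carton',(.4785,.4288,-.012),0),('label_roll',(.653,.285,0),0),('cutter',(.69,.191,1.65),0)],'pics/w1.png',0,0,512,384,1.56)
E
```

```text
t: 4.05
position: [0.5417, 0.2858, 0.3514]
tool_rot: [0.592, 0.806, -0.001, -0.002]
contact_force: [-1.2, -0.7, 0.3]
finger_gap: 0.997
gripper_force: 0.0
t 4.05 pos [0.5417 0.2858 0.3514] psi 1.875 gap 0.997 q [ 0.09  0.47 -0.86  1.53  0.36  1.31 -0.5 ]
dp now [0.0008 0.0023 0.1664]
yaw 0.001 dp after yaw [0.0008 0.0023 0.1664]
```

View pics/w1.png

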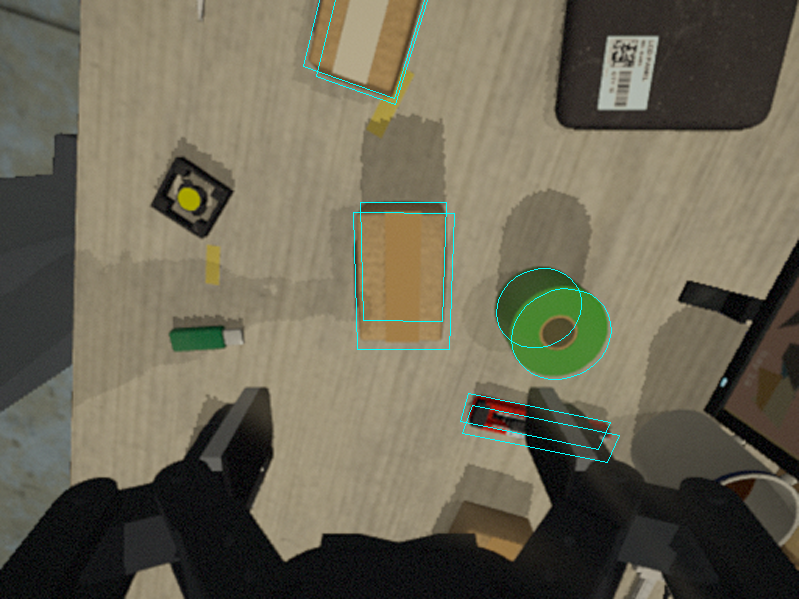

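The wrist view shows the large carton at (402,275) with its model outline on it, and the small carton and roll outlines also match within about 2 mm. The cutter and USB are clear of the fingers, so I'm descending to grip.

```bash

python3 -m handwheel '[{"gripper":-1,"dp":[0,0.001,0.055],"yaw":0},{"gripper":-1,"dp":[0,0.001,0.055],"yaw":0},{"gripper":-1,"dp":[0,0,0.055],"yaw":0},{"gripper":-1,"dp":[0,0,0],"yaw":0},{"gripper":1,"dp":[0,0,0],"yaw":0},{"gripper":1,"dp":[0,0,0],"yaw":0},{"gripper":1,"dp":[0,0,0],"yaw":0},{"gripper":1,"dp":[0,0,0],"yaw":0}]' 
python3 -m handwheel '[{"gripper":1,"dp":[0,0,0],"yaw":0},{"gripper":1,"dp":[0,0,0],"yaw":0},{"gripper":1,"dp":[0,0,-0.05],"yaw":0},{"gripper":1,"dp":[0,0,-0.05],"yaw":0},{"gripper":1,"dp":[0,0,0],"yaw":0}]'
python3 plan.py .567 .038 .19 1.541
```

```text
t: 5.1
position: [0.5472, 0.2822, 0.192]
tool_rot: [0.595, 0.804, 0.002, 0.001]
contact_force: [-0.1, -2.4, 10.5]
finger_gap: 0.697
gripper_force: 66.1
t: 5.72
position: [0.547, 0.2828, 0.2946]
tool_rot: [0.595, 0.804, 0.004, 0.002]
contact_force: [0.4, -0.8, -1.3]
finger_gap: 0.702
gripper_force: 65.6
t 5.72 pos [0.547  0.2828 0.2946] psi 1.868 gap 0.702 q [ 0.08  0.53 -0.83  1.59  0.41  1.2  -0.54]
dp now [-0.2401 -0.0534  0.1039]
yaw 0.327 dp after yaw [-0.2445  0.0264  0.1039]
```

```bash

python3 -m handwheel '[{"gripper":1,"dp":[0,0,0],"yaw":0.165},{"gripper":1,"dp":[0,0,0],"yaw":0.162},{"gripper":1,"dp":[-0.049,0.005,0],"yaw":0},{"gripper":1,"dp":[-0.05,0.005,0],"yaw":0},{"gripper":1,"dp":[-0.05,0.005,0],"yaw":0},{"gripper":1,"dp":[-0.05,0.005,0],"yaw":0},{"gripper":1,"dp":[-0.05,0.006,0],"yaw":0},{"gripper":1,"dp":[0,0,0],"yaw":0}]' 
python3 plan.py .567 .033 .193 1.541
python3 - <<'E'
from efit import *
c=read_camera('wrist'); o=get_obs()['position']
overlay(c,[('flat_carton',(.687,.034,-.02),0),('tester',(.4465,.042,1.51),0),('usb',(.4157,.186,.4),0),('large_carton',(o[0],o[1]+.005,-.03),o[2]-.193)],'pics/w2.png',0,0,512,384,1.56)
E
```

```text
t: 6.72
position: [0.5649, 0.0269, 0.2886]
tool_rot: [0.72, 0.694, -0.001, 0.001]
contact_force: [0.6, 1.1, -0.9]
finger_gap: 0.7
gripper_force: 65.5
t 6.72 pos [0.5649 0.0269 0.2886] psi 1.533 gap 0.7 q [ 0.47  0.39 -0.73  1.73  0.29  1.13 -0.38]
dp now [0.0064 0.0018 0.0956]
yaw -0.008 dp after yaw [0.0064 0.0018 0.0956]
```

View pics/w2.png

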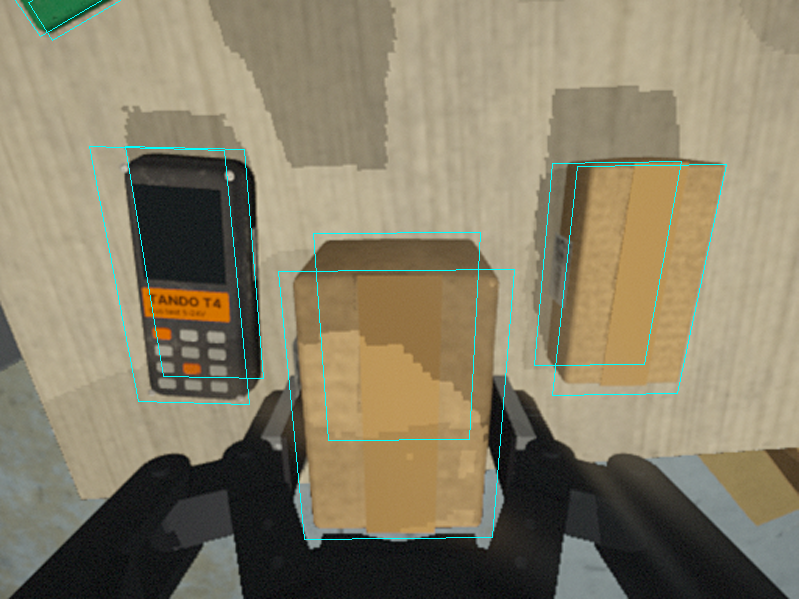

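Wrist view w2: tester around (190,275), flat carton around (640,270), the held carton centred at (397,402), matching its assumed in-hand pose. The silhouettes suggest flat ≈(.690,.036) and tester ≈(.449,.042), so I'm placing at (.569,.038).

```bash

python3 -m handwheel '[{"gripper":1,"dp":[0.006,0.004,0],"yaw":-0.017},{"gripper":1,"dp":[0,0,0.045],"yaw":0},{"gripper":1,"dp":[0,0,0.035],"yaw":0},{"gripper":1,"dp":[0,0,0.009],"yaw":0},{"gripper":1,"dp":[0,0,0.003],"yaw":0},{"gripper":1,"dp":[0,0,0],"yaw":0}]' 
python3 plan.py .569 .033 .193 1.55
```

```text
t: 7.52
position: [0.5693, 0.0385, 0.1978]
tool_rot: [0.711, 0.703, 0.001, 0.001]
contact_force: [-0.2, 0.9, -0.7]
finger_gap: 0.7
gripper_force: 65.5
t 7.53 pos [0.5693 0.0385 0.1978] psi 1.559 gap 0.7 q [ 0.41  0.52 -0.68  1.78  0.39  0.98 -0.44]
dp now [-0.0055 -0.0002  0.0048]
yaw 0.009 dp after yaw [-0.0055 -0.0002  0.0048]
```

```bash

python3 -m handwheel '[{"gripper":1,"dp":[-0.0055,0,0.002],"yaw":0.01},{"gripper":1,"dp":[0,0,0.002],"yaw":0},{"gripper":1,"dp":[0,0,0.002],"yaw":0},{"gripper":1,"dp":[0,0,0],"yaw":0}]' 
python3 plan.py .569 .033 .193 1.55
```

```text
t: 8.02
position: [0.5689, 0.032, 0.192]
tool_rot: [0.715, 0.699, -0.0, 0.001]
contact_force: [-7.4, -3.6, 15.7]
finger_gap: 0.697
gripper_force: 67.5
t 8.03 pos [0.5689 0.032  0.192 ] psi 1.547 gap 0.697 q [ 0.41  0.52 -0.68  1.79  0.39  0.97 -0.44]
dp now [ 0.001   0.0001 -0.001 ]
yaw -0.003 dp after yaw [ 0.001   0.0001 -0.001 ]
```

Touching the table (15.7 N upward); releasing and rising.

```bash

python3 -m handwheel '[{"gripper":-1,"dp":[0,0,-0.001],"yaw":0},{"gripper":-1,"dp":[0,0,0],"yaw":0},{"gripper":-1,"dp":[0,0,0],"yaw":0},{"gripper":-1,"dp":[0,0,0],"yaw":0},{"gripper":-1,"dp":[0,0,-0.05],"yaw":0},{"gripper":-1,"dp":[0,0,-0.055],"yaw":0},{"gripper":-1,"dp":[0,0,-0.055],"yaw":0},{"gripper":-1,"dp":[0,0,0],"yaw":0}]' 
python3 plan.py .478 .429 .35 1.558
```

```text
t: 9.02
position: [0.5696, 0.033, 0.356]
tool_rot: [0.715, 0.699, 0.003, 0.003]
contact_force: [0.3, 0.3, -0.2]
finger_gap: 0.999
gripper_force: 0.0
t 9.03 pos [0.5696 0.033  0.356 ] psi 1.548 gap 0.999 q [ 0.49  0.33 -0.76  1.65  0.24  1.25 -0.34]
dp now [ 0.3937 -0.1008  0.0052]
yaw -0.01 dp after yaw [ 0.3948 -0.0967  0.0052]
```

```bash

python3 -m handwheel '[{"gripper":-1,"dp":[0.05,-0.0125,0],"yaw":-0.01},{"gripper":-1,"dp":[0.05,-0.0125,0],"yaw":0},{"gripper":-1,"dp":[0.05,-0.0125,0],"yaw":0},{"gripper":-1,"dp":[0.05,-0.0125,0],"yaw":0},{"gripper":-1,"dp":[0.05,-0.0125,0],"yaw":0},{"gripper":-1,"dp":[0.05,-0.0125,0],"yaw":0},{"gripper":-1,"dp":[0.05,-0.0125,0],"yaw":0},{"gripper":-1,"dp":[0.04,-0.01,0],"yaw":0}]' 
python3 -m handwheel '[{"gripper":-1,"dp":[0,0,0],"yaw":0},{"gripper":-1,"dp":[0,0,0],"yaw":0}]' >/dev/null
python3 plan.py .478 .429 .182 1.558
python3 - <<'E'
from efit import *
import fit
c=prep(read_camera('wrist'));n='small_carton';D=fit.DIM[n]
def f(v):
    fit.DIM[n]=tuple(np.array(D)*[v[3],v[4],.97]); return -contrast(c,n,v,0,.5)
r=differential_evolution(f,[(.465,.49),(.415,.445),(-.12,.12),(.85,1.03),(.88,1.03)],seed=1,popsize=12,maxiter=60)
print(r.x.round(4),-r.fun)
E
```

```text
t: 10.02
position: [0.4757, 0.4257, 0.3503]
tool_rot: [0.711, 0.703, -0.001, -0.0]
contact_force: [0.4, -0.3, 0.8]
finger_gap: 1.0
gripper_force: 0.0
t 10.28 pos [0.477  0.4232 0.3505] psi 1.558 gap 0.997 q [-0.19  0.53 -0.84  1.46  0.4   1.33 -1.07]
dp now [0.006  0.001  0.1685]
yaw -0.0 dp after yaw [0.006  0.001  0.1685]
[ 0.4777  0.4236 -0.0022  0.9128  0.9793] 11.069189009382534
```

```bash

python3 -m handwheel '[{"gripper":-1,"dp":[0.001,0.001,0.055],"yaw":0},{"gripper":-1,"dp":[0,0,0.055],"yaw":0},{"gripper":-1,"dp":[0,0,0.055],"yaw":0},{"gripper":-1,"dp":[0,0,0.003],"yaw":0},{"gripper":-1,"dp":[0,0,0],"yaw":0},{"gripper":1,"dp":[0,0,0],"yaw":0},{"gripper":1,"dp":[0,0,0],"yaw":0},{"gripper":1,"dp":[0,0,0],"yaw":0}]' 
python3 -m handwheel '[{"gripper":1,"dp":[0,0,0],"yaw":0},{"gripper":1,"dp":[0,0,0],"yaw":0},{"gripper":1,"dp":[0,0,0],"yaw":0}]'
python3 -m handwheel '[{"gripper":1,"dp":[0,0,-0.05],"yaw":0},{"gripper":1,"dp":[0,0,-0.055],"yaw":0},{"gripper":1,"dp":[0,0,-0.05],"yaw":0},{"gripper":1,"dp":[0,0,0],"yaw":0}]'
python3 plan.py .569 .033 .33 1.55
```

```text
t: 11.32
position: [0.4783, 0.4252, 0.1857]
tool_rot: [0.712, 0.702, 0.002, 0.0]
contact_force: [-0.7, -1.6, 7.8]
finger_gap: 0.61
gripper_force: 64.0
t: 11.7
position: [0.4783, 0.4253, 0.1857]
tool_rot: [0.712, 0.702, 0.001, 0.0]
contact_force: [-0.4, -1.4, 8.1]
finger_gap: 0.61
gripper_force: 64.0
t: 12.2
position: [0.4779, 0.4259, 0.3439]
tool_rot: [0.712, 0.703, 0.004, 0.0]
contact_force: [-0.4, 0.5, -0.9]
finger_gap: 0.613
gripper_force: 63.6
t 12.2 pos [0.4779 0.4259 0.3439] psi 1.558 gap 0.613 q [-0.19  0.54 -0.84  1.47  0.41  1.31 -1.08]
dp now [-0.3917  0.0961  0.0125]
yaw 0.008 dp after yaw [-0.391   0.0992  0.0125]
```

```bash

python3 -m handwheel '[{"gripper":1,"dp":[-0.048,0.0122,0],"yaw":0.008},{"gripper":1,"dp":[-0.048,0.0122,0],"yaw":0},{"gripper":1,"dp":[-0.048,0.0122,0],"yaw":0},{"gripper":1,"dp":[-0.048,0.0122,0],"yaw":0},{"gripper":1,"dp":[-0.048,0.0122,0],"yaw":0},{"gripper":1,"dp":[-0.048,0.0122,0],"yaw":0},{"gripper":1,"dp":[-0.048,0.0122,0],"yaw":0},{"gripper":1,"dp":[-0.048,0.0122,0],"yaw":0}]' >/dev/null
python3 -m handwheel '[{"gripper":1,"dp":[0,0,0],"yaw":0},{"gripper":1,"dp":[0,0,0.03],"yaw":0},{"gripper":1,"dp":[0,0,0.03],"yaw":0},{"gripper":1,"dp":[0,0,0],"yaw":0},{"gripper":1,"dp":[0,0,0],"yaw":0}]'
python3 plan.py .569 .038 .237 1.55
python3 - <<'E'
from efit import *
o=get_obs()['position']
c=read_camera('wrist')
overlay(c,[('large_carton',(.569,.038,-.02),0),('small_carton',(o[0],o[1],-.02),o[2]-.186)],'pics/w3.png',0,0,512,384,1.56)
E
```

```text
t: 13.82
position: [0.5678, 0.0396, 0.2796]
tool_rot: [0.714, 0.7, 0.0, 0.0]
contact_force: [-0.2, 0.2, -1.2]
finger_gap: 0.611
gripper_force: 63.5
t 13.82 pos [0.5678 0.0396 0.2796] psi 1.551 gap 0.611 q [ 0.47  0.42 -0.76  1.73  0.31  1.12 -0.4 ]
dp now [-0.0016  0.0012  0.0426]
yaw 0.001 dp after yaw [-0.0016  0.0012  0.0426]
```

View pics/w3.png

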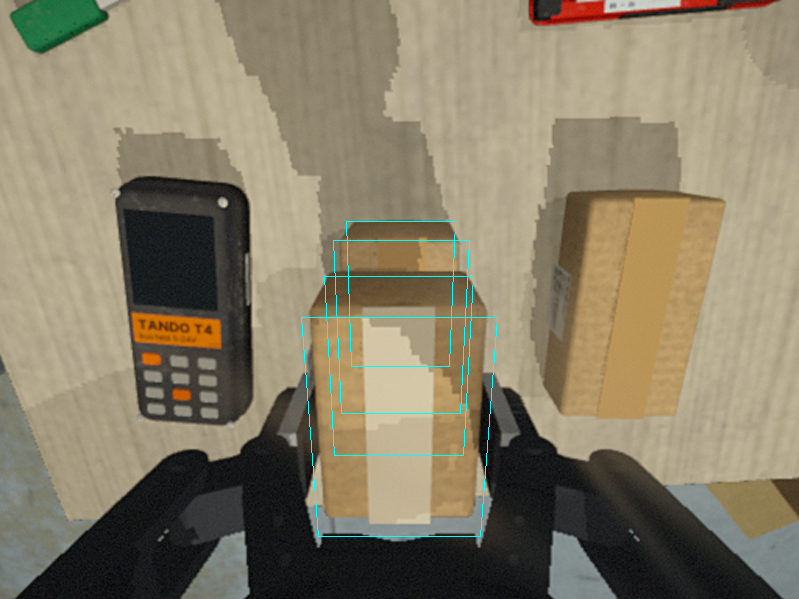

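Wrist view w3: the large carton's far edge at (400,222) agrees with its model, and the held small carton at (398,415) sits about 4 mm ahead of the tool. I'm correcting for that and lowering.

```bash

python3 -m handwheel '[{"gripper":1,"dp":[-0.0055,0.001,0.015],"yaw":0},{"gripper":1,"dp":[0,0,0.018],"yaw":0},{"gripper":1,"dp":[0,0,0.006],"yaw":0},{"gripper":1,"dp":[0,0,0.002],"yaw":0},{"gripper":1,"dp":[0,0,0.002],"yaw":0},{"gripper":1,"dp":[0,0,0],"yaw":0}]'
python3 plan.py .569 .034 .237 1.55
```

```text
t: 14.62
position: [0.5687, 0.0335, 0.2359]
tool_rot: [0.714, 0.7, 0.0, 0.0]
contact_force: [-0.8, 0.0, -0.8]
finger_gap: 0.609
gripper_force: 63.5
t 14.62 pos [0.5687 0.0335 0.2359] psi 1.55 gap 0.609 q [ 0.46  0.47 -0.73  1.76  0.36  1.05 -0.42]
dp now [ 0.0006  0.0003 -0.0011]
yaw -0.0 dp after yaw [ 0.0006  0.0003 -0.0011]
```

```bash

python3 -m handwheel '[{"gripper":1,"dp":[0,0,0.0015],"yaw":0},{"gripper":1,"dp":[0,0,0.0005],"yaw":0}]'
python3 -m handwheel '[{"gripper":1,"dp":[0,0,0.001],"yaw":0},{"gripper":1,"dp":[0,0,0],"yaw":0}]'
```

```text
t: 14.88
position: [0.5688, 0.0336, 0.2357]
tool_rot: [0.715, 0.7, -0.0, 0.001]
contact_force: [-11.1, -1.9, 24.4]
finger_gap: 0.611
gripper_force: 66.3
t: 15.12
position: [0.5688, 0.0337, 0.2356]
tool_rot: [0.715, 0.7, -0.0, 0.001]
contact_force: [-14.1, -3.5, 31.9]
finger_gap: 0.614
gripper_force: 67.3
```

Contact made. Backing off slightly, opening and rising.

```bash

python3 -m handwheel '[{"gripper":1,"dp":[0,0,-0.002],"yaw":0},{"gripper":-1,"dp":[0,0,0],"yaw":0},{"gripper":-1,"dp":[0,0,0],"yaw":0},{"gripper":-1,"dp":[0,0,0],"yaw":0},{"gripper":-1,"dp":[0,0,0],"yaw":0},{"gripper":-1,"dp":[0,0,-0.05],"yaw":0},{"gripper":-1,"dp":[0,0,-0.055],"yaw":0},{"gripper":-1,"dp":[0,0,-0.05],"yaw":0}]'
python3 plan.py .653 .284 .38 1.9
```

```text
t: 16.12
position: [0.5684, 0.0335, 0.3915]
tool_rot: [0.714, 0.7, 0.0, 0.0]
contact_force: [1.1, -0.3, -0.5]
finger_gap: 0.999
gripper_force: 0.0
t 16.12 pos [0.5684 0.0335 0.3915] psi 1.55 gap 0.999 q [ 0.52  0.31 -0.79  1.6   0.23  1.33 -0.33]
dp now [0.2522 0.0794 0.0115]
yaw -0.35 dp after yaw [0.2097 0.1611 0.0115]
```

```bash

python3 -m handwheel '[{"gripper":-1,"dp":[0.05,0.016,0],"yaw":0},{"gripper":-1,"dp":[0.05,0.016,0],"yaw":0},{"gripper":-1,"dp":[0.05,0.016,0],"yaw":0},{"gripper":-1,"dp":[0.05,0.016,0.015],"yaw":0},{"gripper":-1,"dp":[0.052,0.016,0.02],"yaw":0},{"gripper":-1,"dp":[0,0,0],"yaw":0},{"gripper":-1,"dp":[0,0,0],"yaw":0}]'
python3 plan.py .653 .284 .185
python3 - <<'E'
from efit import *
c=prep(read_camera('wrist'))
p,e=efit([c],'label_roll',(.653,.284,0),0,(.015,.015,.01),.5); print(p,e)
t=prep(read_camera('top'));s=prep(read_camera('side'))
for n,z in(('small_carton',.05),('large_carton',0)):
  print(n,efit([t,s],n,(.569,.038,-.02),z,(.02,.02,.15),.15))
E
```

```text
t: 17.0
position: [0.6539, 0.2835, 0.3542]
tool_rot: [0.714, 0.7, -0.0, 0.0]
contact_force: [-0.2, -1.2, 1.3]
finger_gap: 1.0
gripper_force: 0.0
t 17.0 pos [0.6539 0.2835 0.3542] psi 1.55 gap 1.0 q [-0.01  0.67 -0.76  1.22  0.45  1.42 -0.75]
dp now [ 0.0005 -0.0008  0.1692]
[ 0.64962575  0.28606762 -0.00531273] 15.0
small_carton (array([0.56578   , 0.04207721, 0.12380738]), np.float64(6.503483892214856))
large_carton (array([0.57212188, 0.02720851, 0.00110654]), np.float64(4.140525543240515))
```

```bash

python3 -m handwheel '[{"gripper":-1,"dp":[0.0015,-0.002,0.055],"yaw":0},{"gripper":-1,"dp":[0,0,0.055],"yaw":0},{"gripper":-1,"dp":[0,0,0.045],"yaw":0},{"gripper":-1,"dp":[0,0,0.012],"yaw":0},{"gripper":-1,"dp":[0,0,0],"yaw":0},{"gripper":1,"dp":[0,0,0],"yaw":0},{"gripper":1,"dp":[0,0,0],"yaw":0},{"gripper":1,"dp":[0,0,0],"yaw":0}]' 
python3 -m handwheel '[{"gripper":1,"dp":[0,0,0],"yaw":0},{"gripper":1,"dp":[0,0,0],"yaw":0},{"gripper":1,"dp":[0,0,0],"yaw":0}]'
python3 -m handwheel '[{"gripper":1,"dp":[0,0,-0.05],"yaw":0},{"gripper":1,"dp":[0,0,-0.055],"yaw":0},{"gripper":1,"dp":[0,0,-0.05],"yaw":0},{"gripper":1,"dp":[0,0,0],"yaw":0}]'
python3 plan.py .690 .036 .33 1.55
```

```text
t: 18.15
position: [0.6526, 0.2856, 0.1908]
tool_rot: [0.715, 0.7, 0.002, 0.001]
contact_force: [-1.6, -0.6, 7.9]
finger_gap: 0.726
gripper_force: 65.0
t: 18.52
position: [0.6526, 0.2856, 0.1908]
tool_rot: [0.715, 0.7, 0.002, 0.001]
contact_force: [-1.1, -1.9, 8.6]
finger_gap: 0.725
gripper_force: 65.0
t: 19.02
position: [0.6522, 0.2861, 0.3493]
tool_rot: [0.715, 0.7, 0.004, 0.002]
contact_force: [0.7, 0.7, -1.8]
finger_gap: 0.726
gripper_force: 66.4
t 19.02 pos [0.6522 0.2861 0.3493] psi 1.55 gap 0.726 q [-0.01  0.67 -0.76  1.24  0.45  1.4  -0.75]
dp now [-0.2493  0.0429  0.0186]
yaw -0.0 dp after yaw [-0.2493  0.0428  0.0186]
```

```bash

python3 -m handwheel '[{"gripper":1,"dp":[-0.05,0.0085,0],"yaw":0},{"gripper":1,"dp":[-0.05,0.0085,0],"yaw":0},{"gripper":1,"dp":[-0.05,0.0085,0],"yaw":0},{"gripper":1,"dp":[-0.05,0.0085,0],"yaw":0},{"gripper":1,"dp":[-0.049,0.0085,0.02],"yaw":0},{"gripper":1,"dp":[0,0,0.03],"yaw":0},{"gripper":1,"dp":[0,0,0],"yaw":0},{"gripper":1,"dp":[0,0,0],"yaw":0}]'
python3 plan.py .690 .036 .226 1.55
python3 - <<'E'
from efit import *
o=get_obs()['position']
c=read_camera('wrist')
overlay(c,[('flat_carton',(.690,.036,-.02),0),('label_roll',(o[0],o[1],0),o[2]-.191),('large_carton',(.569,.038,-.02),0),('small_carton',(.569,.038,-.02),.05)],'pics/w4.png',0,0,512,384,1.56)
E
```

```text
t: 20.02
position: [0.6891, 0.0367, 0.2939]
tool_rot: [0.714, 0.7, 0.001, 0.0]
contact_force: [0.5, 0.8, -1.5]
finger_gap: 0.726
gripper_force: 66.2
t 20.02 pos [0.6891 0.0367 0.2939] psi 1.552 gap 0.726 q [ 0.36  0.66 -0.73  1.37  0.44  1.28 -0.4 ]
dp now [-0.0007  0.0008  0.0679]
yaw 0.002 dp after yaw [-0.0007  0.0008  0.0679]
```

View pics/w4.png

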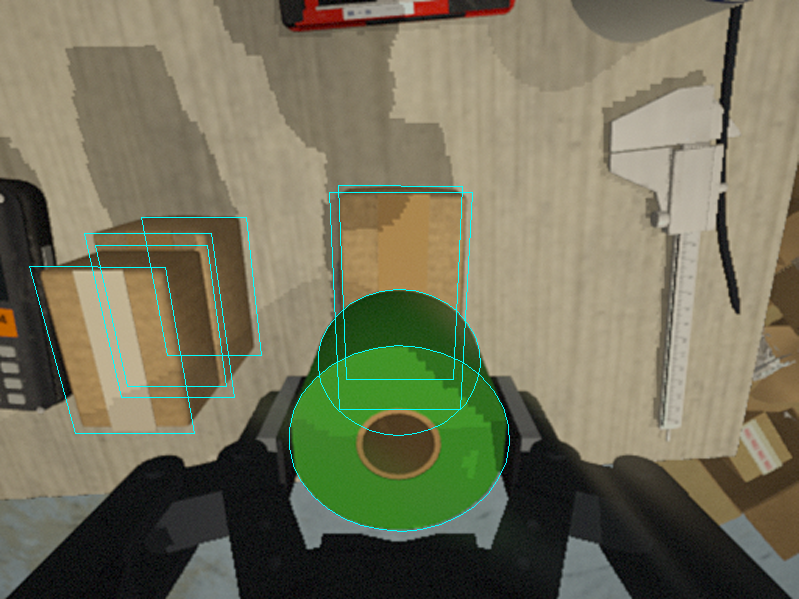

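Wrist view w4: the roll's model fits at (400,438), the flat carton's top (340–465 px) is symmetric under its model, and the stack at (150,330) is as intended. I'm lowering the roll.

```bash

python3 -m handwheel '[{"gripper":1,"dp":[-0.0005,0.001,0.03],"yaw":0},{"gripper":1,"dp":[0,0,0.025],"yaw":0},{"gripper":1,"dp":[0,0,0.008],"yaw":0},{"gripper":1,"dp":[0,0,0.003],"yaw":0},{"gripper":1,"dp":[0,0,0.001],"yaw":0},{"gripper":1,"dp":[0,0,0],"yaw":0}]'
```

```text
t: 20.82
position: [0.6903, 0.0349, 0.2265]
tool_rot: [0.714, 0.7, 0.0, 0.0]
contact_force: [-0.2, 0.4, -1.0]
finger_gap: 0.728
gripper_force: 66.3
```

```bash

python3 -m handwheel '[{"gripper":1,"dp":[0,0,0.001],"yaw":0},{"gripper":1,"dp":[0,0,0.001],"yaw":0}]'
python3 -m handwheel '[{"gripper":1,"dp":[0,0,0],"yaw":0}]'
```

```text
t: 21.08
position: [0.6904, 0.0349, 0.2258]
tool_rot: [0.715, 0.7, 0.0, 0.001]
contact_force: [-8.4, -2.0, 17.5]
finger_gap: 0.725
gripper_force: 67.8
t: 21.2
position: [0.6903, 0.0349, 0.2258]
tool_rot: [0.715, 0.7, 0.0, 0.001]
contact_force: [-6.8, -1.3, 12.5]
finger_gap: 0.724
gripper_force: 67.3
```

```bash

python3 -m handwheel '[{"gripper":-1,"dp":[0,0,0],"yaw":0},{"gripper":-1,"dp":[0,0,0],"yaw":0},{"gripper":-1,"dp":[0,0,0],"yaw":0},{"gripper":-1,"dp":[0,0,0],"yaw":0},{"gripper":-1,"dp":[0,0,-0.05],"yaw":0},{"gripper":-1,"dp":[0,0,-0.055],"yaw":0},{"gripper":-1,"dp":[0,0,-0.05],"yaw":0},{"gripper":-1,"dp":[0,0,0],"yaw":0}]'
python3 plan.py .387 .291 .36 1.235
```

```text
t: 22.2
position: [0.6907, 0.0354, 0.3836]
tool_rot: [0.715, 0.7, 0.003, 0.002]
contact_force: [0.4, -0.6, 0.3]
finger_gap: 1.006
gripper_force: 0.0
t 22.2 pos [0.6907 0.0354 0.3836] psi 1.55 gap 1.006 q [ 0.36  0.59 -0.75  1.26  0.4   1.43 -0.37]
dp now [ 0.2491 -0.3091  0.0215]
yaw 0.315 dp after yaw [ 0.1412 -0.3711  0.0215]
```

```bash

python3 -m handwheel '[{"gripper":-1,"dp":[0.031,-0.0385,0],"yaw":0},{"gripper":-1,"dp":[0.031,-0.0385,0],"yaw":0},{"gripper":-1,"dp":[0.031,-0.0385,0],"yaw":0},{"gripper":-1,"dp":[0.031,-0.0385,0],"yaw":0},{"gripper":-1,"dp":[0.031,-0.0385,0],"yaw":0},{"gripper":-1,"dp":[0.031,-0.0385,0],"yaw":0},{"gripper":-1,"dp":[0.031,-0.0385,0],"yaw":0},{"gripper":-1,"dp":[0.031,-0.0385,0],"yaw":0}]' >/dev/null
python3 -m handwheel '[{"gripper":-1,"dp":[0,0,0],"yaw":0.16},{"gripper":-1,"dp":[0,0,0],"yaw":0.155},{"gripper":-1,"dp":[0,0,0.02],"yaw":0},{"gripper":-1,"dp":[0,0,0],"yaw":0},{"gripper":-1,"dp":[0,0,0],"yaw":0}]'
python3 - <<'E'
from efit import *
c=prep(read_camera('wrist'))
for wl in(.5,1): print(efit([c],'fan',(.387,.291,-.33),0,(.015,.015,.2),wl))
E
python3 plan.py .387 .291 .174 1.235
```

```text
t: 23.82
position: [0.3873, 0.2893, 0.3588]
tool_rot: [0.815, 0.579, -0.0, -0.0]
contact_force: [0.8, -0.5, -0.5]
finger_gap: 1.001
gripper_force: 0.0
(array([ 0.38913427,  0.29018815, -0.31454346]), np.float64(14.12544526818786))
(array([ 0.38904429,  0.28996213, -0.303346  ]), np.float64(15.0))
t 23.88 pos [0.3874 0.2893 0.359 ] psi 1.235 gap 1.0 q [ 0.19  0.15 -0.99  1.84  0.13  1.22 -1.17]
dp now [ 0.0014 -0.001   0.185 ]
yaw -0.0 dp after yaw [ 0.0014 -0.001   0.185 ]
```

Target (.389,.290), yaw -.32; descending.

```bash

python3 -m handwheel '[{"gripper":-1,"dp":[0.001,0.001,0.055],"yaw":-0.015},{"gripper":-1,"dp":[0,0,0.055],"yaw":0},{"gripper":-1,"dp":[0,0,0.05],"yaw":0},{"gripper":-1,"dp":[0,0,0.02],"yaw":0},{"gripper":-1,"dp":[0,0,0.003],"yaw":0},{"gripper":-1,"dp":[0,0,0],"yaw":0}]' 
python3 -m handwheel '[{"gripper":1,"dp":[0,0,0],"yaw":0},{"gripper":1,"dp":[0,0,0],"yaw":0},{"gripper":1,"dp":[0,0,0],"yaw":0},{"gripper":1,"dp":[0,0,0],"yaw":0},{"gripper":1,"dp":[0,0,0],"yaw":0},{"gripper":1,"dp":[0,0,0],"yaw":0}]'
```

```text
t: 24.62
position: [0.3893, 0.2904, 0.1771]
tool_rot: [0.811, 0.585, 0.001, 0.0]
contact_force: [-0.1, 0.0, -0.1]
finger_gap: 1.002
gripper_force: 0.0
t: 25.38
position: [0.389, 0.29, 0.1765]
tool_rot: [0.811, 0.585, 0.0, 0.0]
contact_force: [-2.8, -2.9, 11.1]
finger_gap: 0.449
gripper_force: 59.5
```

```bash

python3 -m handwheel '[{"gripper":1,"dp":[0,0,-0.05],"yaw":0},{"gripper":1,"dp":[0,0,-0.055],"yaw":0},{"gripper":1,"dp":[0,0,-0.045],"yaw":0},{"gripper":1,"dp":[0,0,0],"yaw":-0.15},{"gripper":1,"dp":[0,0,0],"yaw":-0.15},{"gripper":1,"dp":[0,0,0],"yaw":0}]'
python3 plan.py .571 .153 .32 1.55
```

```text
t: 26.12
position: [0.3886, 0.2897, 0.3256]
tool_rot: [0.715, 0.699, -0.0, 0.0]
contact_force: [1.1, -0.3, -1.3]
finger_gap: 0.446
gripper_force: 61.7
t 26.12 pos [0.3886 0.2897 0.3256] psi 1.549 gap 0.446 q [ 0.23  0.22 -1.04  1.88  0.2   1.16 -0.91]
dp now [-0.1327  0.1854  0.0057]
yaw -0.001 dp after yaw [-0.1329  0.1852  0.0057]
```

```bash

python3 -m handwheel '[{"gripper":1,"dp":[-0.0265,0.037,0],"yaw":0},{"gripper":1,"dp":[-0.0265,0.037,0],"yaw":0},{"gripper":1,"dp":[-0.0265,0.037,0],"yaw":0},{"gripper":1,"dp":[-0.0265,0.037,0],"yaw":0},{"gripper":1,"dp":[-0.0265,0.037,0],"yaw":0},{"gripper":1,"dp":[0,0,0],"yaw":0},{"gripper":1,"dp":[0,0,0.04],"yaw":0},{"gripper":1,"dp":[0,0,0],"yaw":0}]'
python3 plan.py .571 .153 .1775 1.55
```

```text
t: 27.12
position: [0.5694, 0.1535, 0.2832]
tool_rot: [0.715, 0.699, -0.002, -0.001]
contact_force: [-0.4, -0.7, -0.6]
finger_gap: 0.444
gripper_force: 61.7
t 27.12 pos [0.5694 0.1535 0.2832] psi 1.548 gap 0.444 q [ 0.33  0.49 -0.85  1.66  0.4   1.17 -0.65]
dp now [-0.0003  0.0021  0.1057]
yaw -0.002 dp after yaw [-0.0003  0.0021  0.1057]
```

```bash

python3 -m handwheel '[{"gripper":1,"dp":[0,0.002,0.05],"yaw":0},{"gripper":1,"dp":[0,0,0.04],"yaw":0},{"gripper":1,"dp":[0,0,0.01],"yaw":0},{"gripper":1,"dp":[0,0,0.003],"yaw":0},{"gripper":1,"dp":[0,0,0.002],"yaw":0},{"gripper":1,"dp":[0,0,0],"yaw":0}]'
```

```text
t: 27.88
position: [0.5732, 0.1536, 0.1818]
tool_rot: [0.715, 0.7, 0.001, 0.001]
contact_force: [0.2, 0.2, -0.9]
finger_gap: 0.443
gripper_force: 61.7
```

```bash

python3 -m handwheel '[{"gripper":1,"dp":[0,-0.002,0.002],"yaw":0},{"gripper":1,"dp":[0,0,0.002],"yaw":0},{"gripper":1,"dp":[0,0,0.001],"yaw":0},{"gripper":1,"dp":[0,0,0],"yaw":0}]'
```

```text
t: 28.38
position: [0.5708, 0.1536, 0.1766]
tool_rot: [0.714, 0.7, -0.0, 0.0]
contact_force: [-6.6, -2.0, 11.7]
finger_gap: 0.444
gripper_force: 63.1
```

Fan on the table; release, rise and look at everything from above.

```bash

python3 -m handwheel '[{"gripper":-1,"dp":[0,0,0],"yaw":0},{"gripper":-1,"dp":[0,0,0],"yaw":0},{"gripper":-1,"dp":[0,0,0],"yaw":0},{"gripper":-1,"dp":[0,0,-0.05],"yaw":0},{"gripper":-1,"dp":[0,0,-0.055],"yaw":0},{"gripper":-1,"dp":[0,0,-0.055],"yaw":0},{"gripper":-1,"dp":[0,0,-0.055],"yaw":0},{"gripper":-1,"dp":[-0.05,0,0],"yaw":0}]'
python3 -m handwheel '[{"gripper":-1,"dp":[-0.06,0,0],"yaw":0},{"gripper":-1,"dp":[-0.06,0,0],"yaw":0},{"gripper":-1,"dp":[-0.06,0,0],"yaw":0},{"gripper":-1,"dp":[0,0,0],"yaw":0},{"gripper":-1,"dp":[0,0,0],"yaw":0}]'
python3 - <<'E'
from efit import *
c=prep(read_camera('wrist'))
it=[('flat_carton',(.690,.036,-.02),0),('tester',(.449,.042,1.52),0),('label_roll',(.690,.036,0),.035),('large_carton',(.569,.038,-.02),0),('small_carton',(.569,.038,-.02),.05),('fan',(.571,.153,-.02),0),('usb',(.4157,.186,.4),0)]
overlay(c,it,'pics/w5.png',0,0,512,384,1.56)
E
```

```text
t: 29.38
position: [0.5696, 0.1077, 0.3954]
tool_rot: [0.712, 0.702, 0.004, 0.002]
contact_force: [0.3, 0.1, -0.9]
finger_gap: 1.0
gripper_force: 0.0
t: 30.0
position: [0.5659, -0.076, 0.3906]
tool_rot: [0.714, 0.7, 0.0, -0.0]
contact_force: [-0.0, 0.9, 0.1]
finger_gap: 1.003
gripper_force: 0.0
```

View pics/w5.png

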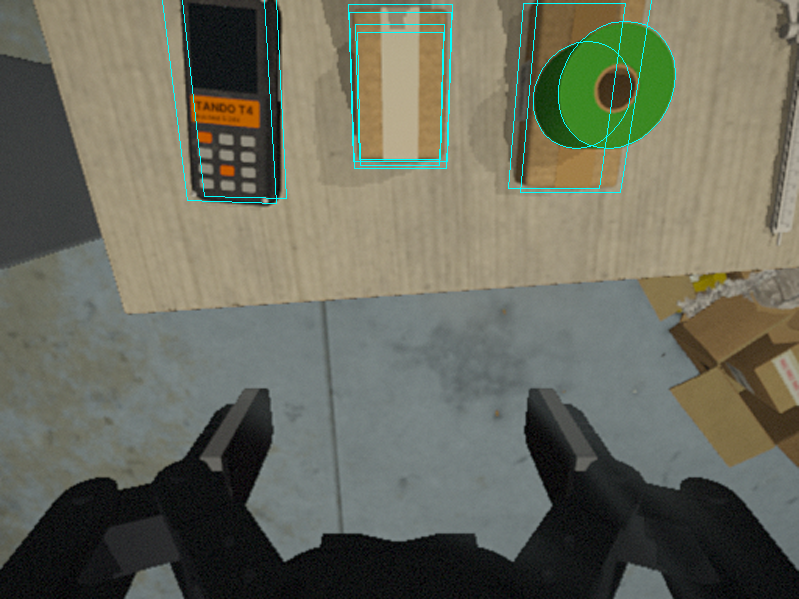

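Wrist view w5: the stack at (400,85), the roll at (617,85) on the flat carton and the tester at (230,100) all sit on their models. The fan is out of frame, so I'll check it numerically from the top and side cameras.

```bash
python3 - <<'E'
from efit import *
t=prep(read_camera('top'));s=prep(read_camera('side'))
print(efit([t],'fan',(.571,.153,-.02),0,(.02,.02,.2),1),efit([s],'fan',(.571,.153,-.02),0,(.02,.02,.2),1))
E
```

```text
(array([ 0.56835362,  0.152792  , -0.02393347]), np.float64(12.923215162889766)) (array([ 0.56954461,  0.15830715, -0.05703593]), np.float64(15.0))
```

```bash
python3 -c "
from workcell import hand_in; print(hand_in())"
```

```text
the job is handed in; nothing more can be done
None
```

I handed the job in at about 30 s of the 112 s allowed, with everything placed as ordered; `hand_in()` returned no verdict. The last camera checks showed the stack, roll, fan, flat carton and tester within a few mm of where they should be. The cutter and USB stick were not re-measured at the end.

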